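Sugar the coffee mug with the tongs

TASK

Pick up the sprung tongs and, squeezing them, take the one long sugar lump off the little wooden board (not the two small cubes), then let it go into the mug with the handle. Then lay the tongs down flat on the bare counter and let go of them. Touch the sugar only with the tongs, never with the robot's own fingers, and leave the small cubes, the mug and everything else standing where they are.

Things in the scene. Friction and masses are not known exactly. Their poses are not given: they have to be found in the camera images.
- tongs: U-shaped steel tongs, 0.08 kg, on edge on the counter, opening sideways. Two flat arms 20 mm tall, 2.6 mm thick, from the bow (75 mm behind the origin) to the jaws (71 mm ahead). Origin: underside, midway between the arms where fingers from above squeeze them; x to the jaws, y to the left arm, z up. Mass centred there within 6 mm. Outer width at the origin 40 mm open, 26 mm with jaws on a 17 mm thing
- tongs_tip (a point): midway between the two jaws, 64 mm ahead of the tongs' origin along its x and 8.5 mm above its underside. Jaw faces are 16 mm long and reach from the underside to 17 mm above it; 45 mm between them when open (51 mm overall)
- tongs_left (a joint): closing angle of the tongs' left arm about the bow, rad; the right arm mirrors it. 0 open, 0.11 jaws 17 mm apart and arms parallel, 0.17 almost shut. The spring reopens them when let go; at the squeezing place each arm pushes out with 3 N at 0, 4.5 N at 0.03, 8 N at 0.11; holding it at about 0.03 carries the tongs open
- long_lump: the long sugar lump, a white block 28 mm (x) by 17 mm (y) by 16 mm tall, 12 g; origin at the centre of its underside. It lies on the board with its long side pointing roughly away from the robot
- lump_center (a point): centre of the long sugar lump, 8 mm above its underside
- cube0: small sugar cube, 15 mm, on the board farther from the robot than the long lump; origin under its centre; to be left alone
- cube1: the other small sugar cube, 15 mm, like cube0; to be left alone
- board: wooden board 130 mm by 130 mm, 12 mm thick, fixed; origin at the centre of its underside
- mug: white ceramic mug with a handle, 75 mm high, rim 86 mm across outside, wall 4 mm, 0.3 kg, loose; origin at the centre of its underside; the handle sticks out to its own +y, reaching 79 mm from its axis
- beaker: white ceramic beaker without a handle, 95 mm high, 70 mm across; a bystander, not the mug wanted
- coffee_jar: amber glass jar with black cap, 105 mm high, 64 mm across; bystander
- shaker: steel salt shaker, 72 mm high, 42 mm across; bystander
- teaspoon: steel teaspoon 130 mm long, lying on the counter; bystander
Things that resemble listed ones, but are neither listed nor needed, are in the scene too. What is shaped like the mug but blue or yellow is not meant.

How it is judged:
By the outcome, as a careful person would: the job done as asked, in the order asked, and still so for the second after the job is handed in, with the robot touching nothing.
It also fails if it takes over 54 s, if anything falls off the work surface, if the arm or the gripper's body presses on something with over 40 N, if the wrist force passes 120 N, or if a joint passes its speed limit or range.

ROBOT

A 6-joint arm with a two-finger parallel gripper is mounted at the origin on the work surface. World frame = base frame: x ahead of the robot, y to its left, z up, the work surface at z = 0. Lengths are in m, angles in rad, forces in N, time in s.
With the tool pointing down it reaches from about 0.25 to 0.775 m from the base axis. Payload 4 kg.
Tool frame: the origin (TCP) lies on the mounting face of the last link; the fingertips stand 173 mm ahead of it and the grasp point (between the pads) lies 155 mm ahead of it; z points along the fingers, y is the line along which they close (so a half turn about z gives the same grasp; the last joint's range is limited). The gripper opens to 85 mm and grips with 20 to 120 N. Pads are 22 mm wide; open, the fingers measure 114 mm over their backs; the gripper's body (76 mm by 85 mm) begins 54 mm behind the grasp point. The pads swing forward as they close: fully open they stand 13 mm farther back than shut.
Start: joints at [-1.225, 0.087, 1.371, -0, 1.684, -0.103], TCP at [0.239, -0.496, 0.405] pointing down, gripper open.
Joint ranges: [-3.1, 3.1], [-0.76, 2.03], [0.27, 2.55], [-1.08, 4.22], [0.17, 2.65], [-2.57, 2.57]. Speed limits (rad/s): [2.79, 2.79, 3.14, 3.14, 3.14, 3.14].

INTERFACE

Orientations are given as a unit quaternion [x, y, z, w].
In Python, from bench import get_obs, camera, camera_params, job_done gives the robot as it stands.
- The arm moves only by the tool apply_moves, never from a script. Its argument "plan" is one flat list of numbers, 7 for each row, row after row: the turn, a rotation vector about the tool's x, y, z in rad, then the shift along the tool's x, y, z in mm, then the gripper command: -1 is shut, 1 is fully open, values between are in proportion. A call has 1 to 12 rows; each row is the pose to reach, as a shift and turn from the pose commanded when the call began, along the tool's axes at that moment; what a row does not reach only later rows make up. A row lasts 1/8 s, in which the tool goes at most 62.5 mm and 10.7 degrees, less where a joint would pass 70% of its speed; a pose out of reach is approached as far as the arm can. A call with a gripper value outside its range is refused whole. The fingers move at their own pace and stop on an object; "force" is the grip in N (left out, the last holds). Time passes only in rows, so rows that repeat a pose let the fingers close. It gives the time, the measured TCP pose, the force, the opening and the grip force at its end, in the units of the state.
- get_obs(): the state, without advancing time (a new reading comes with each control period).
- camera(name): name is "side" or "top" or "wrist"; returns the picture (400x640x3 uint8, red, green, blue); there is no depth.
- camera_params(name): a dict with "fx", "fy", "cx", "cy" (pixels), "eye" and "rotation" of the camera in the world. Camera axes: x right, y up, looking along -z (the intrinsics and any distortion apply to the point x, -y, -z); pixel columns grow to the right and rows downward; lengths in m; the calibration is good to about 2 mm. A picture is of the moment at which its call begins: read the wrist's pose just before it. camera_params takes no time and is no camera call; for the wrist camera it gives the pose at the moment of the call.
- job_done(): hands the job in; it is judged then, once.
The state is a dict: "t": time; "qpos": joint angles; "dq": joint speeds; "joint_efforts": joint torques, N m; "tcp_pos": TCP position; "eef_rot": TCP orientation; "wrist_force": force on the tool from outside, world axes, zero at the start; "torque": the same for the moment, N m; "opening": finger opening in m; "gripper_force": force on a finger pad.
Only numpy, scipy, OpenCV 4.12 (cv2) and the standard library are available. Lean on these libraries where they do the work, as an engineer would, in place of code of your own. Each camera call takes 0.05 s, during which the arm holds its last target. There are 200 camera calls.

## Working session

There is one attempt and no reset: what is moved stays moved. The work goes in short steps, Python scripts to look and compute and a tool call to move; the robot and the scene stay as the last step left them, time stands still between calls to the robot, and variables do not carry over. Pictures are saved under pics/ and viewed, at most 14 in all, crops included, and the job is handed in when it is done.

Besides the shell and the picture viewer there is one more tool, called after "Call:" in YAML: its name, and indented under it one key for each argument. apply_moves: Moves the arm, as the interface text tells. Its arguments: {"type":"object","properties":{"plan":{"type":"array","items":{"type":"number"}},"force":{"type":"number"}},"required":["plan"]}

```bash
mkdir -p pics; ls
python3 - <<'E'
from bench import *
import cv2,numpy as np
o=get_obs();print(o)
for n in("top","side"):
    cv2.imwrite(f"pics/{n}0.png",camera(n)[:,:,::-1]);print(n,camera_params(n))
E
```

```text
pics
{'t': 0.0, 'qpos': array([-1.22508830e+00,  8.80016620e-02,  1.37231618e+00,  4.57551287e-05,
        1.68361539e+00, -1.03117833e-01]), 'dq': array([-0.0008171 ,  0.00024133,  0.00110214,  0.0001211 ,  0.00130076,
        0.00118125]), 'joint_efforts': array([ 6.54723008e-04, -3.51858044e+01, -3.13274145e+01, -3.84550265e-05,
        1.08964628e-02,  1.33074232e-05]), 'tcp_pos': array([ 0.23860322, -0.4954203 ,  0.40348175]), 'eef_rot': array([ 9.74923683e-01,  2.22536385e-01, -1.19034349e-04, -1.16444095e-03]), 'wrist_force': array([ 0.43800771,  0.04840404, -0.01209891]), 'torque': array([ 0.06764396, -0.03219771,  0.05012097]), 'gripper_force': 0.0, 'opening': 0.08539006789999451}
top {'fx': 438.22980199057196, 'fy': 438.22980199057196, 'cx': 330.58204268965625, 'cy': 198.11759076548014, 'eye': array([0.27164098, 0.05406671, 1.44457867]), 'rotation': array([-0.07314096,  0.07358358,  0.70348695, -0.70309456])}
side {'fx': 433.08953579833315, 'fy': 433.08953579833315, 'cx': 326.1258863471333, 'cy': 206.2649028246035, 'eye': array([0.06673435, 1.01677879, 0.78348053]), 'rotation': array([-0.10241844,  0.44725321,  0.86345949, -0.20955367])}
```

View pics/top0.png

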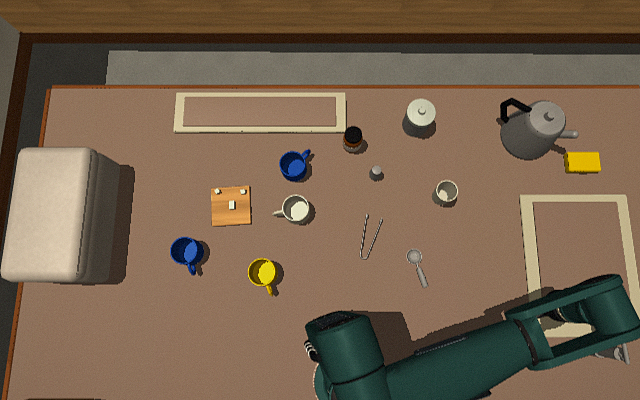

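View pics/side0.png

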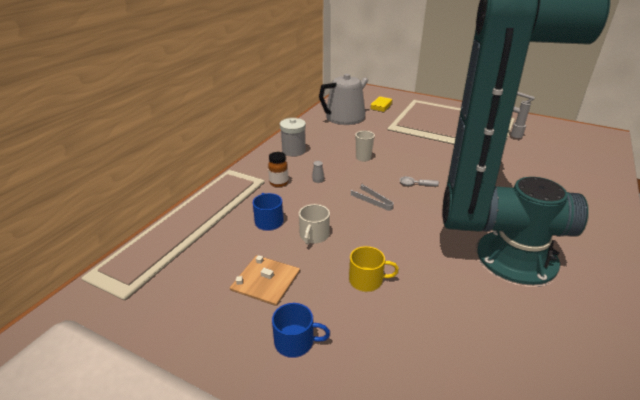

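The top view shows the tongs at about (371,237), with the bow at (364,258) and the jaws at (366,215) and (381,219). The board is at (231,206), the long lump at (232,205) and the cubes at (217,191) and (243,191). The white mug is at (295,209) with its handle at (276,213).

```bash
cat > h.py <<'E'
from bench import *
import cv2,numpy as np
from scipy.spatial.transform import Rotation as R
def p2w(P,uv,z):
    d=R.from_quat(P['rotation']).apply([(uv[0]-P['cx'])/P['fx'],-(uv[1]-P['cy'])/P['fy'],-1])
    return P['eye']+d*(z-P['eye'][2])/d[2]
def w2p(P,X):
    c=R.from_quat(P['rotation']).inv().apply(np.asarray(X)-P['eye'])
    return np.array([P['cx']+P['fx']*c[0]/-c[2],P['cy']-P['fy']*c[1]/-c[2]])
def rel(X,yaw,o=None):
    """turn,shift(mm) from present TCP to TCP position X, tool down with tool x axis at world yaw"""
    o=o or get_obs();T=R.from_quat(o['eef_rot'])
    c,s=np.cos(yaw),np.sin(yaw)
    G=R.from_matrix(np.array([[c,s,0],[s,-c,0],[0,0,-1]]))
    return (T.inv()*G).as_rotvec().round(4), (T.inv().apply(np.asarray(X)-o['tcp_pos'])*1000).round(1)
E
python3 - <<'E'
from h import *
P=camera_params("top")
for n,uv,z in[("bow",(364,258),.02),("jl",(366,215),.02),("jr",(381,219),.02),("lump",(232,205),.028),("c0",(217,191),.027),("c1",(243,191),.027),("mug",(296,209),.075),("hand",(276,213),.04),("board",(231,206),.012),("spoon",(414,256),.0),("bluemug",(293,166),.07),("yel",(262,272),.07),("shaker",(376,173),.05),("jar",(353,138),.1)]:print(n,p2w(P,uv,z).round(3))
W=camera_params("wrist");o=get_obs();T=R.from_quat(o['eef_rot'])
print(T.as_matrix().round(2)); print("cam in tool",T.inv().apply(W['eye']-o['tcp_pos']),(T.inv()*R.from_quat(W['rotation'])).as_matrix().round(2),W['fx'])
E
```

```text
bow [ 0.374 -0.055  0.02 ]
jl [ 0.515 -0.064  0.02 ]
jr [ 0.502 -0.113  0.02 ]
lump [0.547 0.378 0.028]
c0 [0.595 0.43  0.027]
c1 [0.595 0.344 0.027]
mug [0.525 0.163 0.075]
hand [0.519 0.231 0.04 ]
board [0.547 0.384 0.012]
spoon [ 0.382 -0.22   0.   ]
bluemug [0.668 0.175 0.07 ]
yel [0.328 0.266 0.07 ]
shaker [ 0.65  -0.096  0.05 ]
jar [ 0.754 -0.019  0.1  ]
[[ 0.9   0.43 -0.  ]
 [ 0.43 -0.9   0.  ]
 [ 0.   -0.   -1.  ]]
cam in tool [0.07962162 0.00057995 0.0315134 ] [[ 0.    0.95  0.31]
 [ 1.   -0.    0.  ]
 [ 0.    0.31 -0.95]] 335.99599586053216
```

```bash
python3 -c "
from h import *
print(rel([.447,-.073,.30],-.244))"
```

```text
(array([-2.000e-03,  5.000e-04,  6.928e-01]), array([ 371. , -290. ,  104.3]))
```

Call:
apply_moves:
  plan: [0, 0, 0.693, 371, -290, 104, 1, 0, 0, 0.693, 371, -290, 104, 1, 0, 0, 0.693, 371, -290, 104, 1, 0, 0, 0.693, 371, -290, 104, 1, 0, 0, 0.693, 371, -290, 104, 1, 0, 0, 0.693, 371, -290, 104, 1, 0, 0, 0.693, 371, -290, 104, 1, 0, 0, 0.693, 371, -290, 104, 1, 0, 0, 0.693, 371, -290, 104, 1, 0, 0, 0.693, 371, -290, 104, 1, 0, 0, 0.693, 371, -290, 104, 1, 0, 0, 0.693, 371, -290, 104, 1]
  force: 25

```text
t: 1.6
tcp_pos: [0.4468, -0.0745, 0.3011]
eef_rot: [0.992, -0.123, 0.0, 0.0]
wrist_force: [-0.2, 0.5, -0.1]
opening: 0.0853
gripper_force: 0.0
```

Run:
```python
from h import *
o=get_obs();print(o['tcp_pos'],R.from_quat(o['eef_rot']).as_matrix().round(3))
P=camera_params("wrist");im=camera("wrist");cv2.imwrite("pics/w1.png",im[:,:,::-1])
import pickle;pickle.dump((P,im),open("w1.pkl","wb"))
```

```text
[ 0.4468008  -0.07445955  0.30107512] [[ 0.97  -0.244  0.001]
 [-0.244 -0.97  -0.   ]
 [ 0.001  0.    -1.   ]]
```

View pics/w1.png

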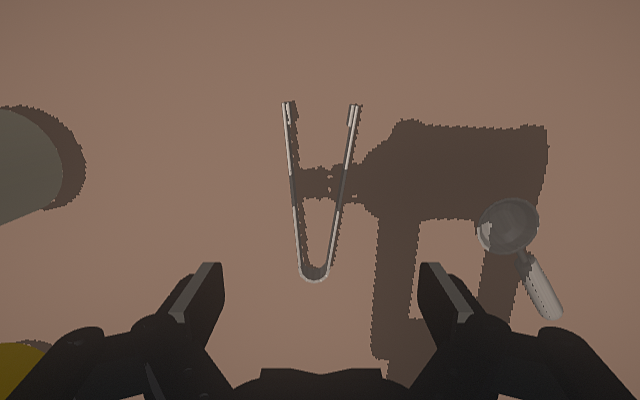

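The wrist view shows the tongs with the bow's outer edge at (314,281) and the jaw ends' outer edges at (282,102) and (362,104). The teaspoon is clear of them on the right.

Run:
```python
from h import *
import pickle
P,im=pickle.load(open("w1.pkl","rb"))
b=p2w(P,(314,281),.018)[:2];l=p2w(P,(282,102),.018)[:2];r=p2w(P,(362,104),.018)[:2]
m=(l+r)/2;d=m-b;L=np.hypot(*d);yaw=np.arctan2(d[1],d[0]);u=d/L
print(b,l,r,"len",L,"w",np.hypot(*(l-r)),"yaw",yaw)
og=b+u*.0757;og2=m-u*.071;print(og,og2)
c=(og+og2)/2
print(rel([*c,.178],yaw))
```

```text
[ 0.37655989 -0.05083796] [ 0.52417547 -0.06513067] [ 0.50878483 -0.12064898] len 0.14610283307442717 w 0.05761210087144541 yaw -0.2919536159439342
[ 0.44905653 -0.07262622] [ 0.44848463 -0.07245434]
(array([ 0.0002, -0.0008,  0.0455]), array([  1.3,  -2.2, 123.1]))
```

Call:
apply_moves:
  plan: [0, 0, 0.046, 1, -2, 60, 0.5, 0, 0, 0.046, 1, -2, 110, 0.3, 0, 0, 0.046, 1, -2, 125, 0.2, 0, 0, 0.046, 1, -2, 125, 0.1, 0, 0, 0.046, 1, -2, 125, 0, 0, 0, 0.046, 1, -2, 125, -0.05, 0, 0, 0.046, 1, -2, 125, -0.1, 0, 0, 0.046, 1, -2, 125, -0.15, 0, 0, 0.046, 1, -2, 125, -0.15, 0, 0, 0.046, 1, -2, 125, -0.15, 0, 0, 0.046, 1, -2, 125, -0.15, 0, 0, 0.046, 1, -2, 125, -0.15]

```text
t: 3.15
tcp_pos: [0.4496, -0.0719, 0.1779]
eef_rot: [0.99, -0.145, 0.002, 0.0]
wrist_force: [0.1, -0.8, 6.7]
opening: 0.0364
gripper_force: 6.1
```

Call:
apply_moves:
  plan: [0, 0, 0, 0, 0, -40, -0.15, 0, 0, 0, 0, 0, -90, -0.15, 0, 0, 0, 0, 0, -125, -0.15, 0, 0, 0, 0, 0, -125, -0.15]

```text
t: 3.65
tcp_pos: [0.4494, -0.0718, 0.3045]
eef_rot: [0.989, -0.145, 0.004, 0.001]
wrist_force: [-0.1, 0.5, -0.6]
opening: 0.0363
gripper_force: 4.0
```

Run:
```python
from h import *
o=get_obs();print(o['tcp_pos'],o['opening'],o['gripper_force'],o['wrist_force'])
cv2.imwrite("pics/w2.png",camera("wrist")[:,:,::-1])
print(rel([.46,.37,.305],0.))
```

```text
[ 0.44942914 -0.07179135  0.30448064] 0.03630121325301498 3.9581370796076953 [-0.14590013  0.48940428 -0.59584362]
(array([ 0.0005, -0.0032, -0.2901]), array([-115.5, -426.4,   -3.5]))
```

View pics/w2.png

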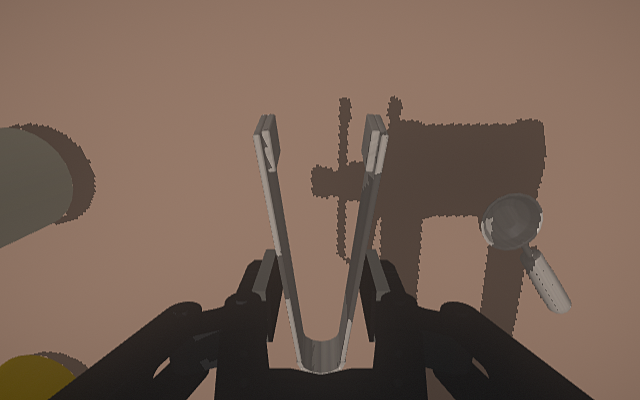

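The tongs hang straight in the grip. The jaws are open at about (265,135) and (376,135), with their midpoint near column 320. Next I go above the board.

Call:
apply_moves:
  plan: [0, 0, -0.29, -115, -426, -4, -0.15, 0, 0, -0.29, -115, -426, -4, -0.15, 0, 0, -0.29, -115, -426, -4, -0.15, 0, 0, -0.29, -115, -426, -4, -0.15, 0, 0, -0.29, -115, -426, -4, -0.15, 0, 0, -0.29, -115, -426, -4, -0.15, 0, 0, -0.29, -115, -426, -4, -0.15, 0, 0, -0.29, -115, -426, -4, -0.15, 0, 0, -0.29, -115, -426, -4, -0.15, 0, 0, -0.29, -115, -426, -4, -0.15, 0, 0, -0.29, -115, -426, -4, -0.15]

```text
t: 5.08
tcp_pos: [0.4605, 0.3681, 0.3047]
eef_rot: [1.0, -0.001, -0.0, 0.0]
wrist_force: [-0.0, 0.0, -1.2]
opening: 0.0361
gripper_force: 3.9
```

Run:
```python
from h import *
import pickle
o=get_obs();print(o['tcp_pos'],o['opening'],o['gripper_force'])
P=camera_params("wrist");im=camera("wrist");cv2.imwrite("pics/w3.png",im[:,:,::-1])
pickle.dump((P,im),open("w3.pkl","wb"))
```

```text
[0.46051353 0.36808421 0.3046979 ] 0.03612025906480309 3.944193102989857
```

View pics/w3.png

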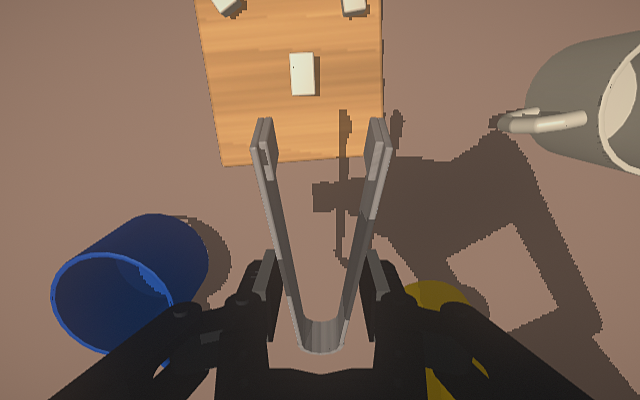

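The view shows the long lump at about (303,74), its long side almost along the image's vertical. The board's near edge is at row 160, the cubes are at (228,5) and (353,5), and the jaws are at (263,120) and (381,120). The mug's handle is at (545,120).

Run:
```python
from h import *
import pickle
P,im=pickle.load(open("w3.pkl","rb"))
a=im[40:110,280:330].astype(int)
sat=a.max(2)-a.min(2);v=a.min(2)
m=((v>120)&(sat<60)).astype(np.uint8)
print(m.sum(), np.percentile(v[m>0],[5,25,50,75,95]))
cs,_=cv2.findContours(m,cv2.RETR_EXTERNAL,cv2.CHAIN_APPROX_NONE)
c=max(cs,key=cv2.contourArea);px=cv2.boxPoints(cv2.minAreaRect(c))+[280,40];print(px)
for z in(.028,):
    w=np.array([p2w(P,q,z)[:2] for q in px]);print(w.round(4),w.mean(0),[np.hypot(*(w[i]-w[i-1])).round(4) for i in range(4)])
    e=max((w[1]-w[0],w[2]-w[1]),key=np.linalg.norm);print("yaw",np.arctan2(e[1],e[0]))
o=get_obs();T=R.from_quat(o['eef_rot'])
for q in([71,-24,-177+17],[71,24,-177+17],[-75,0,157]):
  q=np.array(q)*1.;q[2]=157.5
  print(w2p(P,o['tcp_pos']+T.apply(q/1000)))
```

```text
1011 [154.5 194.  199.  202.  208. ]
[[288.68578434  52.71571159]
 [312.77556229  51.51122093]
 [314.89526367  93.90523529]
 [290.80548477  95.10972595]]
[[0.5651 0.3892]
 [0.5658 0.373 ]
 [0.5387 0.3718]
 [0.5379 0.3886]] [0.55187131 0.38062165] [np.float64(0.0272), np.float64(0.0162), np.float64(0.0272), np.float64(0.0168)]
yaw -3.0964023624840005
[254.0524621  116.59958727]
[385.85076308 116.60234324]
[320.1008386  418.09444949]
```

Run:
```python
from h import *
import pickle
P,im=pickle.load(open("w3.pkl","rb"))
a=cv2.resize(im[100:380,240:400][:,:,::-1],None,fx=2,fy=2,interpolation=cv2.INTER_CUBIC)
P2=camera_params("side");s=camera("side")
o=get_obs();T=R.from_quat(o['eef_rot'])
c=w2p(P2,o['tcp_pos']+T.apply([0,0,.165]));print(c)
x,y=c.astype(int);x0,y0=x-60,y-80
b=cv2.resize(s[y0:y0+140,x0:x0+120][:,:,::-1],(480,560),interpolation=cv2.INTER_CUBIC);print(x0,y0)
cv2.imwrite("pics/z3.png",np.hstack([a,b]))
for q in([71,0,.157],[-75,0,.157],[71,0,.177],[-75,0,.177]):
  p=w2p(P2,o['tcp_pos']+T.apply(np.array([q[0]/1000,0,q[2]])));print(q,p,(p-[x0,y0])*4+[320,0])
```

```text
[298.18945047 244.00403506]
238 164
[71, 0, 0.157] [271.71593387 232.14658842] [454.86373549 272.5863537 ]
[-75, 0, 0.157] [327.5173839  251.53364466] [678.06953562 350.13457865]
[71, 0, 0.177] [272.23919893 238.76378336] [456.95679571 299.05513345]
[-75, 0, 0.177] [327.40221813 258.2835082 ] [677.6088725  377.13403278]
```

View pics/z3.png

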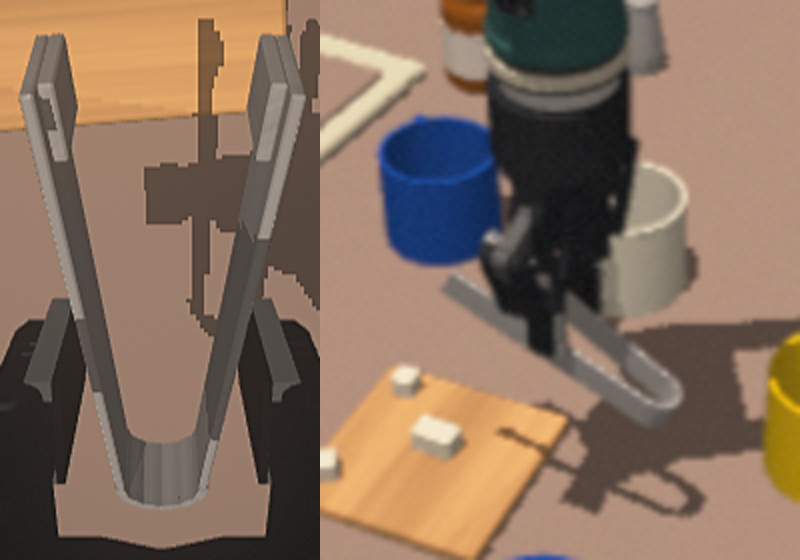

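The side crop shows the tongs pitched in the grip: the bow end, at (655,400) in the crop, hangs about 20 mm low. With the arms open, only the pads' front edges touch, ahead of the centre of mass. I'll set the tongs back on bare counter to level them and regrip about 9 mm farther back and a little tighter.

Call:
apply_moves:
  plan: [0, 0, 0, -10, 368, 0, -0.15, 0, 0, 0, -10, 368, 0, -0.15, 0, 0, 0, -10, 368, 0, -0.15, 0, 0, 0, -10, 368, 0, -0.15, 0, 0, 0, -10, 368, 0, -0.15, 0, 0, 0, -10, 368, 0, -0.15, 0, 0, 0, -10, 368, 0, -0.15, 0, 0, 0, -10, 368, 40, -0.15, 0, 0, 0, -10, 368, 80, -0.15, 0, 0, 0, -10, 368, 92, -0.15, 0, 0, 0, -10, 368, 102, -0.15, 0, 0, 0, -10, 368, 110, -0.15]

```text
t: 6.68
tcp_pos: [0.4509, 0.0017, 0.1957]
eef_rot: [1.0, 0.0, 0.001, 0.0]
wrist_force: [1.3, -0.6, 0.4]
opening: 0.0362
gripper_force: 4.0
```

Call:
apply_moves:
  plan: [0, 0, 0, 0, 0, 5, -0.15, 0, 0, 0, 0, 0, 10, -0.15, 0, 0, 0, 0, 0, 14, -0.15, 0, 0, 0, 0, 0, 16, -0.15, 0, 0, 0, 0, 0, 16, 0, 0, 0, 0, 0, 0, 16, 0.15, 0, 0, 0, 0, 0, 16, 0.15, 0, 0, 0, 0, 0, 16, 0.15]

```text
t: 7.68
tcp_pos: [0.4502, 0.0015, 0.1787]
eef_rot: [1.0, -0.0, 0.0, 0.0]
wrist_force: [0.4, -0.1, 0.3]
opening: 0.0494
gripper_force: 0.0
```

Run:
```python
from h import *
import pickle
o=get_obs();print(o['tcp_pos'],o['opening'],o['gripper_force'],o['wrist_force'])
P=camera_params("wrist");im=camera("wrist")
P2=camera_params("side");s=camera("side")
T=R.from_quat(o['eef_rot'])
c=w2p(P2,o['tcp_pos']+T.apply([0,0,.165]))
x,y=c.astype(int);x0,y0=x-60,y-70
b=cv2.resize(s[y0:y0+100,x0:x0+120][:,:,::-1],(480,400),interpolation=cv2.INTER_CUBIC)
a=im[:,160:480,::-1]
cv2.imwrite("pics/w4.png",np.hstack([a,b]))
pickle.dump((P,im),open("w4.pkl","wb"))
```

```text
[0.4501752  0.00149595 0.17874003] 0.04943547058125838 0.0 [ 0.36635952 -0.05306148  0.31921755]
```

View pics/w4.png

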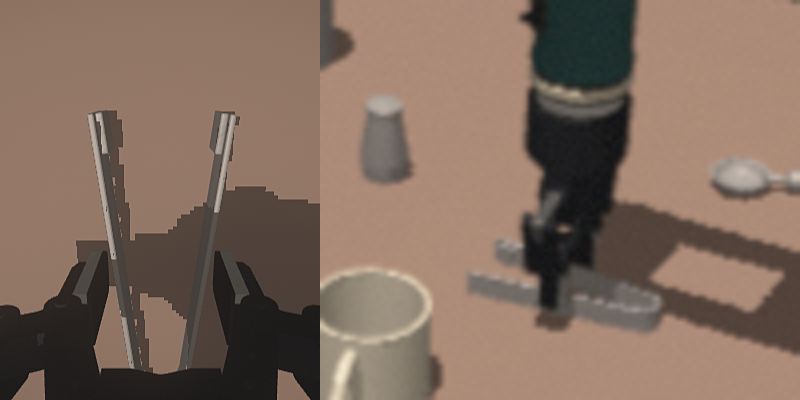

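The tongs stand level again, freed, with the jaw ends' outer edges at (248,113) and (398,113) in the full frame. The mug is clear.

Run:
```python
from h import *
import pickle
P,im=pickle.load(open("w4.pkl","rb"));o=get_obs();T=R.from_quat(o['eef_rot'])
f=lambda u,v:T.inv().apply(p2w(P,(u,v),.0185)-o['tcp_pos'])*1000
l,r=f(248,113),f(398,113);print("jaws in tool",l,r)
# arm outer edges lower down
l2,r2=f(293,370),f(350,370);print(l2,r2)
m=(l+r)/2;m2=(l2+r2)/2;print("yaw in tool",np.arctan2(m[1]-m2[1],m[0]-m2[0]))
```

```text
jaws in tool [ 72.17941496 -26.95816837 160.21888756] [ 72.19001228  28.78125469 160.22335618]
[-47.73420424 -13.2288934  160.21391722] [-47.72529812  14.19428274 160.21611592]
yaw in tool 0.003576271334685218
```

Call:
apply_moves:
  plan: [0, 0, 0.003, -9, 1, 0, 0.1, 0, 0, 0.003, -9, 1, 0, 0, 0, 0, 0.003, -9, 1, 0, -0.1, 0, 0, 0.003, -9, 1, 0, -0.2, 0, 0, 0.003, -9, 1, 0, -0.2, 0, 0, 0.003, -9, 1, 0, -0.2, 0, 0, 0.003, -9, 1, -20, -0.2, 0, 0, 0.003, -9, 1, -70, -0.2, 0, 0, 0.003, -9, 1, -120, -0.2, 0, 0, 0.003, -9, 1, -120, -0.2, 0, 0, 0.003, -9, 1, -120, -0.2]

```text
t: 9.15
tcp_pos: [0.4408, 0.0005, 0.2975]
eef_rot: [1.0, -0.002, -0.001, -0.0]
wrist_force: [-0.4, -0.2, -1.8]
opening: 0.0344
gripper_force: 4.9
```

Run:
```python
from h import *
o=get_obs();print(o['tcp_pos'],o['opening'],o['gripper_force'])
T=R.from_quat(o['eef_rot'])
im=camera("wrist");P2=camera_params("side");s=camera("side")
c=w2p(P2,o['tcp_pos']+T.apply([0,0,.165]))
x,y=c.astype(int);x0,y0=x-60,y-70
b=cv2.resize(s[y0:y0+100,x0:x0+120][:,:,::-1],(480,400),interpolation=cv2.INTER_CUBIC)
cv2.imwrite("pics/w5.png",np.hstack([im[:,160:480,::-1],b]))
yaw=.045;tip=np.array([.5519,.3806])
for back,z in((.05,.300),(0,.300),(0,.178+.0145)):
  u=np.array([np.cos(yaw),np.sin(yaw)]);print(rel([*(tip-u*(.074+back)),z],yaw))
```

```text
[0.44076039 0.00053016 0.29752426] 0.03437598748641442 4.884128990233876
(array([-0.0005,  0.0045, -0.0482]), array([ -13.7, -374.4,   -3.4]))
(array([-0.0005,  0.0045, -0.0482]), array([  36.3, -376.8,   -3.6]))
(array([-0.0005,  0.0045, -0.0482]), array([  36.7, -376.8,  103.9]))
```

View pics/w5.png

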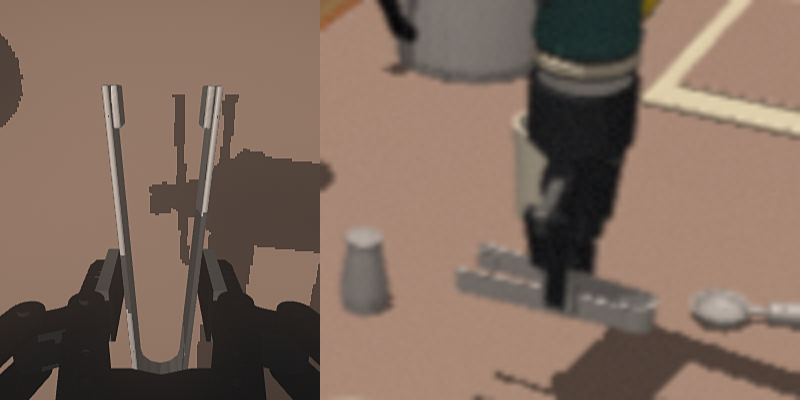

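The tongs now hang level in both views, with the jaws at row 87, columns 264–380. Next I go over the lump.

Call:
apply_moves:
  plan: [0, 0, -0.048, 36, -377, -4, -0.2, 0, 0, -0.048, 36, -377, -4, -0.2, 0, 0, -0.048, 36, -377, -4, -0.2, 0, 0, -0.048, 36, -377, -4, -0.2, 0, 0, -0.048, 36, -377, -4, -0.2, 0, 0, -0.048, 36, -377, -4, -0.2, 0, 0, -0.048, 36, -377, -4, -0.2, 0, 0, -0.048, 36, -377, 10, -0.2, 0, 0, -0.048, 36, -377, 40, -0.2, 0, 0, -0.048, 36, -377, 70, -0.2, 0, 0, -0.048, 36, -377, 75, -0.2, 0, 0, -0.048, 36, -377, 75, -0.2]

```text
t: 10.75
tcp_pos: [0.4785, 0.3763, 0.2232]
eef_rot: [1.0, 0.022, -0.0, 0.0]
wrist_force: [0.5, 0.3, -0.1]
opening: 0.0343
gripper_force: 4.9
```

Run:
```python
from h import *
o=get_obs();print(o['tcp_pos'],o['opening'],o['gripper_force'])
T=R.from_quat(o['eef_rot'])
P=camera_params("wrist");im=camera("wrist");P2=camera_params("side");s=camera("side")
c=w2p(P2,o['tcp_pos']+T.apply([.02,0,.165]))
x,y=c.astype(int);x0,y0=x-60,y-50
b=cv2.resize(s[y0:y0+100,x0:x0+120][:,:,::-1],(480,400),interpolation=cv2.INTER_CUBIC)
cv2.imwrite("pics/w6.png",np.hstack([im[:,160:480,::-1],b]))
L=lambda x,y,z:np.array([.5519,.3806,z])+R.from_euler('z',.045).apply([x,y,0])
for x,y in((.014,.0085),(.014,-.0085),(-.014,-.0085),(-.014,.0085)):print("lump",(w2p(P,L(x,y,.028))-[160,0]).round())
for x,y in((81,-22),(81,22)):print("jaw",(w2p(P,o['tcp_pos']+T.apply([x/1000,y/1000,.161]))-[160,0]).round())
u=T.inv().apply(L(0,0,.02)-o['tcp_pos'])*1000;print("lump in tool",u)
```

```text
[0.47847296 0.37626368 0.22324173] 0.034328626027993955 4.887427276116796
lump [139.  73.]
lump [176.  73.]
lump [175. 135.]
lump [140. 135.]
jaw [100.  88.]
jaw [221.  88.]
lump in tool [ 73.74576617  -1.33139134 203.16821827]
```

View pics/w6.png

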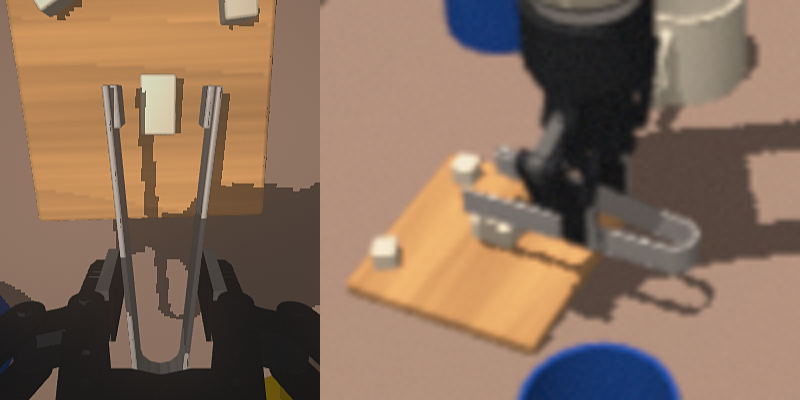

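The jaws straddle the lump (lump at columns 141–177, jaws at 104–222) and the tongs are level. I shift 2 mm sideways, lower and squeeze.

Call:
apply_moves:
  plan: [0, 0, 0, 0, -2, 10, -0.2, 0, 0, 0, 0, -2, 22, -0.2, 0, 0, 0, 0, -2, 29, -0.2, 0, 0, 0, 0, -2, 29, -0.2, 0, 0, 0, 0, -2, 29, -0.25, 0, 0, 0, 0, -2, 29, -0.3, 0, 0, 0, 0, -2, 29, -0.35, 0, 0, 0, 0, -2, 29, -0.4, 0, 0, 0, 0, -2, 29, -0.45, 0, 0, 0, 0, -2, 29, -0.5, 0, 0, 0, 0, -2, 29, -0.5, 0, 0, 0, 0, -2, 29, -0.5]
  force: 25

```text
t: 12.35
tcp_pos: [0.4784, 0.3794, 0.1949]
eef_rot: [1.0, 0.022, 0.0, -0.0]
wrist_force: [0.6, 0.2, 0.7]
opening: 0.0263
gripper_force: 26.1
```

Call:
apply_moves:
  plan: [0, 0, 0, 0, 0, -20, -0.5, 0, 0, 0, 0, 0, -60, -0.5, 0, 0, 0, 0, 0, -105, -0.5, 0, 0, 0, -10, 50, -110, -0.5, 0, 0, 0, -20, 100, -110, -0.5, 0, 0, 0, -36, 150, -110, -0.5, 0, 0, 0, -36, 200, -110, -0.5, 0, 0, 0, -36, 215, -110, -0.5, 0, 0, 0, -36, 215, -110, -0.5, 0, 0, 0, -36, 215, -110, -0.5]

```text
t: 13.6
tcp_pos: [0.4521, 0.1639, 0.3051]
eef_rot: [1.0, 0.023, 0.0, -0.0]
wrist_force: [0.5, -1.1, -1.4]
opening: 0.026
gripper_force: 25.9
```

Run:
```python
from h import *
import pickle
o=get_obs();print(o['tcp_pos'],o['opening'],o['gripper_force'])
T=R.from_quat(o['eef_rot'])
P=camera_params("wrist");im=camera("wrist");P2=camera_params("side");s=camera("side")
c=w2p(P2,o['tcp_pos']+T.apply([.03,0,.165]))
x,y=c.astype(int);x0,y0=x-60,y-50
b=cv2.resize(s[y0:y0+100,x0:x0+120][:,:,::-1],(480,400),interpolation=cv2.INTER_CUBIC)
cv2.imwrite("pics/w7.png",np.hstack([im[:,160:480,::-1],b]))
pickle.dump((P,im,o),open("w7.pkl","wb"))
```

```text
[0.4520576  0.16390021 0.30509604] 0.026040141655510725 25.860447585582733
```

View pics/w7.png

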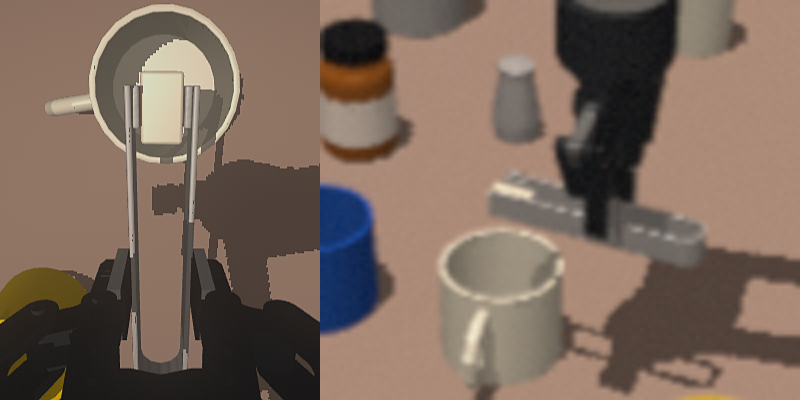

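The lump sits squarely in the jaws at (162,107), and the mug's rim, centred at about (165,83), lies below it. I'll compute the centring shift.

Run:
```python
from h import *
import pickle
P,im,o=pickle.load(open("w7.pkl","rb"));T=R.from_quat(o['eef_rot'])
pts=[p2w(P,q,.075) for q in((249,83),(401,83),(325,5),(325,162))]
p=np.mean(pts,0);print(p,T.inv().apply(p-o['tcp_pos'])*1000,[(q-p)[:2].round(3) for q in pts])
q=p2w(P,(322,107),o['tcp_pos'][2]-.161);print(T.inv().apply(q-o['tcp_pos'])*1000)
```

```text
[0.53491258 0.16537094 0.075     ] [ 82.72055625   2.51936056 230.13530622] [array([-0.   ,  0.042]), array([ 0.003, -0.042]), array([0.04 , 0.002]), array([-0.043, -0.002])]
[ 74.25684648   0.5885979  161.0366847 ]
```

Call:
apply_moves:
  plan: [0, 0, 0, 8, 2, 15, -0.5, 0, 0, 0, 8, 2, 32, -0.5, 0, 0, 0, 8, 2, 43, -0.5, 0, 0, 0, 8, 2, 43, -0.5, 0, 0, 0, 8, 2, 43, -0.5, 0, 0, 0, 8, 2, 43, -0.2, 0, 0, 0, 8, 2, 43, -0.2, 0, 0, 0, 8, 2, 43, -0.2, 0, 0, 0, 8, 2, 43, -0.2, 0, 0, 0, 8, 2, 20, -0.2, 0, 0, 0, 8, 2, -10, -0.2, 0, 0, 0, 8, 2, -10, -0.2]

```text
t: 15.2
tcp_pos: [0.4608, 0.1615, 0.3176]
eef_rot: [1.0, 0.022, 0.003, -0.001]
wrist_force: [0.2, -0.3, -0.8]
opening: 0.0343
gripper_force: 4.9
```

Run:
```python
from h import *
o=get_obs();print(o['tcp_pos'],o['opening'],o['gripper_force'])
T=R.from_quat(o['eef_rot'])
im=camera("wrist");P2=camera_params("side");s=camera("side")
c=w2p(P2,o['tcp_pos']+T.apply([.03,0,.165]))
x,y=c.astype(int);x0,y0=x-60,y-50
b=cv2.resize(s[y0:y0+100,x0:x0+120][:,:,::-1],(480,400),interpolation=cv2.INTER_CUBIC)
cv2.imwrite("pics/w8.png",np.hstack([im[:,160:480,::-1],b]))
print(rel([.44,0,.30],0.))
```

```text
[0.46083273 0.16153297 0.31757604] 0.03430193539805931 4.913385869585909
(array([0.0001, 0.0002, 0.0448]), array([-27.1, 160.3,  14.3]))
```

View pics/w8.png

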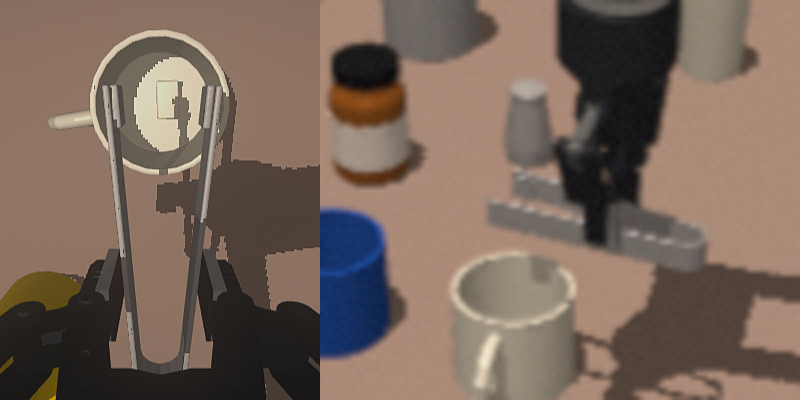

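The lump lies inside the mug at about (170,98), the jaws are empty and the mug hasn't moved. Now I lay the tongs down.

Call:
apply_moves:
  plan: [0, 0, 0.045, -20, 60, 0, -0.2, 0, 0, 0.045, -27, 120, 0, -0.2, 0, 0, 0.045, -27, 180, 0, -0.2, 0, 0, 0.045, -27, 180, 20, -0.2, 0, 0, 0.045, -27, 180, 70, -0.2, 0, 0, 0.045, -27, 180, 115, -0.2, 0, 0, 0.045, -27, 180, 128, -0.2, 0, 0, 0.045, -27, 180, 135, -0.2, 0, 0, 0.045, -27, 180, 139, -0.2, 0, 0, 0.045, -27, 180, 139, -0.2, 0, 0, 0.045, -27, 180, 139, -0.2]

```text
t: 16.68
tcp_pos: [0.4421, -0.0198, 0.1774]
eef_rot: [1.0, -0.0, 0.002, 0.0]
wrist_force: [0.4, -0.1, 3.1]
opening: 0.0338
gripper_force: 5.1
```

Call:
apply_moves:
  plan: [0, 0, 0, 0, 0, 0, -0.1, 0, 0, 0, 0, 0, 0, 0, 0, 0, 0, 0, 0, 0, 0.2, 0, 0, 0, 0, 0, 0, 0.4, 0, 0, 0, 0, 0, 0, 0.4, 0, 0, 0, 0, 0, -40, 0.4, 0, 0, 0, 0, 0, -90, 0.6, 0, 0, 0, 0, 0, -140, 1, 0, 0, 0, 0, 0, -140, 1, 0, 0, 0, 0, 0, -140, 1]

```text
t: 17.92
tcp_pos: [0.4409, -0.0197, 0.3153]
eef_rot: [1.0, -0.0, -0.0, 0.0]
wrist_force: [0.5, 0.6, 0.5]
opening: 0.0853
gripper_force: 0.0
```

Run:
```python
from h import *
im=camera("wrist");s=camera("side")
b=cv2.resize(s[140:340,220:460][:,:,::-1],(480,400))
cv2.imwrite("pics/w9.png",np.hstack([im[:,160:480,::-1],b]))
```

```text
(no output)
```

View pics/w9.png

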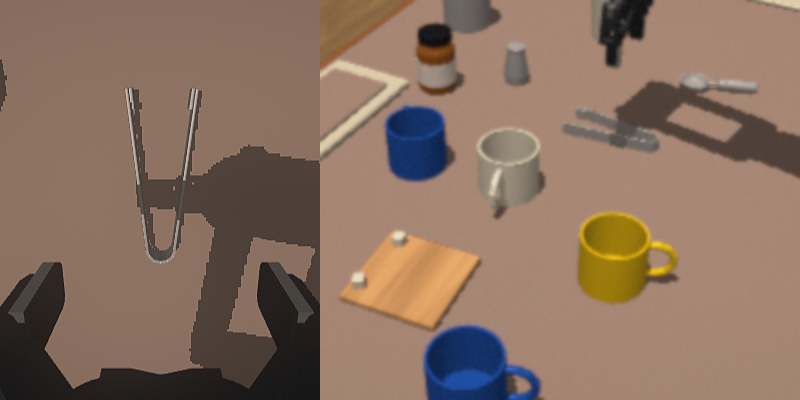

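The tongs lie level and released on bare counter at about (160,180). In the side crop both cubes are still on the board and the mug stands where it was.

```bash
python3 -c "
from bench import *
print(job_done())"
```

```text
the job is handed in; nothing more can be done
None
```

The long sugar lump is in the white mug, the tongs lie level and released on the bare counter, nothing else appears to have moved, and the job was handed in at about 18 s.

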